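# Slide the matching slotted flange home on the gauge's stud plate

### The job

Find the flange whose three bolt slots match the spacing of the studs on the plate standing at the gate, and slide the shuttle by its post until that flange is in line with the gate and stands still. Then push that flange straight through the gate, under the stud heads, until it is fully home against the studs, and let go. Keep all flanges flat, never lifting one; leave the other two flanges in their lanes and the screwdriver and the ring where they lie.

Things in the scene. Friction and masses are not known exactly. Their poses are not given: they have to be found in the camera images.
- flange_a: Loose aluminium flange, 0.5 kg, slides at 1 to 4 N. Foot 110 x 110 x 10 mm; origin: centre of its underside. Hub 72 mm diameter, centred at x = -15 mm, aluminium from 10 to 40 mm above the origin, black collar above to 50 mm; its rearmost line (place to push) is at x = -51 mm. Three slots 15 mm wide, 30 mm deep, open to +x, centred at y = -40, 0 and +40 mm. Starts flat in a lane of the shuttle.
- flange_b: Loose aluminium flange, 0.5 kg, slides at 1 to 4 N. Foot 110 x 110 x 10 mm; origin: centre of its underside. Hub 72 mm diameter, centred at x = -15 mm, aluminium from 10 to 40 mm above the origin, black collar above to 50 mm; its rearmost line (place to push) is at x = -51 mm. Three slots 15 mm wide, 30 mm deep, open to +x, centred at y = -20, 0 and +20 mm. Starts flat in a lane of the shuttle.
- flange_c: Loose aluminium flange, 0.5 kg, slides at 1 to 4 N. Foot 110 x 110 x 10 mm; origin: centre of its underside. Hub 72 mm diameter, centred at x = -15 mm, aluminium from 10 to 40 mm above the origin, black collar above to 50 mm; its rearmost line (place to push) is at x = -51 mm. Three slots 15 mm wide, 30 mm deep, open to +x, centred at y = -40, -20 and +40 mm. Starts flat in a lane of the shuttle.
- plate_a: Fixed steel stud plate 118 x 110 mm, top 23 mm above the bench, with three brass shoulder studs (10 mm shank, 17 mm head 15 mm above the plate, 46 mm above the bench) at x = 30 mm, y = -40, 0 and +40 mm. Origin on the bench: a flange fully home has its origin straight above it, 23 mm up, same yaw. One of the three plates stands at the gate; the others are spares parked 270 mm to each side.
- plate_b: Fixed steel stud plate 118 x 110 mm, top 23 mm above the bench, with three brass shoulder studs (10 mm shank, 17 mm head 15 mm above the plate, 46 mm above the bench) at x = 30 mm, y = -20, 0 and +20 mm. Origin on the bench: a flange fully home has its origin straight above it, 23 mm up, same yaw. One of the three plates stands at the gate; the others are spares parked 270 mm to each side.
- plate_c: Fixed steel stud plate 118 x 110 mm, top 23 mm above the bench, with three brass shoulder studs (10 mm shank, 17 mm head 15 mm above the plate, 46 mm above the bench) at x = 30 mm, y = -40, -20 and +40 mm. Origin on the bench: a flange fully home has its origin straight above it, 23 mm up, same yaw. One of the three plates stands at the gate; the others are spares parked 270 mm to each side.
- station (a point): Point in the gate of the fixed fixture, 23 mm above the bench; the plate standing here is the one to fit. x: the push direction, away from the robot; y: along the shuttle's slide; fixture yaw up to 0.12 rad. The gate: two rails 36 mm high, 114 mm apart, mouth 62 mm behind this point, flared to guide a flange up to 6 mm off centre (the shuttle yields). Elsewhere a 36 mm high fence.
- shuttle: Tray that slides only along the fixture's y axis, on a bed, at least 125 mm either way from centred; stays where left, about 3 N slides it. Origin 11 mm above the bench under the middle of the middle lane. Three lanes 118 mm apart in y, 112 mm wide, between blue dividers 12 mm high, open to the fence; at the robot's side a 6 mm high lip, 70 mm from the lanes' middle. Starts with no lane in line with the gate.
- lanes (a point): Point at the middle of the middle lane on the shuttle's deck (24 mm above the bench, where the flanges rest); moves with the shuttle; axes like station's, 122 mm behind it in x. Flanges start 0 to 12 mm behind their lane's middle, slots facing +x.
- post (a point): Centre of the top of the shuttle's black upright post, 22 mm diameter, 52 mm tall, top 76 mm above the bench, fixed to the shuttle on the robot's side between the middle and the +y lane; push it, or pinch it from above, to slide the shuttle.
- driver: Loose screwdriver, 190 mm long, lying on the bench near the robot's right. Bystander; origin at its underside near the middle, x axis along it.
- collar: Loose dark steel ring, 64 mm outside, 18 mm high, lying on the bench at the robot's left. Bystander; origin under its centre.

How it is judged:
On the way:
1. the shuttle stands still with the matching flange, still in its lane, in line with the gate (within 8 mm) (((horizontal distance between plate_a and station below 0.02 m and y of flange_a in the frame of plate_a between -0.008 and 0.008 m and x of flange_a in the frame of plate_a below -0.105 m and linear speed of shuttle below 0.02 m/s) or (horizontal distance between plate_b and station below 0.02 m and y of flange_b in the frame of plate_b between -0.008 and 0.008 m and x of flange_b in the frame of plate_b below -0.105 m and linear speed of shuttle below 0.02 m/s) or (horizontal distance between plate_c and station below 0.02 m and y of flange_c in the frame of plate_c between -0.008 and 0.008 m and x of flange_c in the frame of plate_c below -0.105 m and linear speed of shuttle below 0.02 m/s))), for 0.2 s.
At the end, for the whole second after the job is handed in: The flange matching the stud plate at the gate lies flat on it, fully home (within 3 mm along the push, 4 mm across, 0.05 rad) and at rest; the other two lie flat in their shuttle lanes, at most 12 mm past the lane's middle towards the fence and 25 mm towards the robot (((horizontal distance between plate_a and station below 0.02 m and x of flange_a in the frame of plate_a between -0.003 and 0.003 m and y of flange_a in the frame of plate_a between -0.004 and 0.004 m and z of flange_a in the frame of plate_a between 0.02 and 0.026 m and angle between the x axis of flange_a and the x axis of plate_a, either way round below 0.05 rad and angle between flange_a's own z axis and vertical below 0.05 rad and linear speed of flange_a below 0.01 m/s and x of flange_b in the frame of lanes between -0.025 and 0.012 m and z of flange_b in the frame of lanes between -0.004 and 0.006 m and x of flange_c in the frame of lanes between -0.025 and 0.012 m and z of flange_c in the frame of lanes between -0.004 and 0.006 m) or (horizontal distance between plate_b and station below 0.02 m and x of flange_b in the frame of plate_b between -0.003 and 0.003 m and y of flange_b in the frame of plate_b between -0.004 and 0.004 m and z of flange_b in the frame of plate_b between 0.02 and 0.026 m and angle between the x axis of flange_b and the x axis of plate_b, either way round below 0.05 rad and angle between flange_b's own z axis and vertical below 0.05 rad and linear speed of flange_b below 0.01 m/s and x of flange_a in the frame of lanes between -0.025 and 0.012 m and z of flange_a in the frame of lanes between -0.004 and 0.006 m and x of flange_c in the frame of lanes between -0.025 and 0.012 m and z of flange_c in the frame of lanes between -0.004 and 0.006 m) or (horizontal distance between plate_c and station below 0.02 m and x of flange_c in the frame of plate_c between -0.003 and 0.003 m and y of flange_c in the frame of plate_c between -0.004 and 0.004 m and z of flange_c in the frame of plate_c between 0.02 and 0.026 m and angle between the x axis of flange_c and the x axis of plate_c, either way round below 0.05 rad and angle between flange_c's own z axis and vertical below 0.05 rad and linear speed of flange_c below 0.01 m/s and x of flange_a in the frame of lanes between -0.025 and 0.012 m and z of flange_a in the frame of lanes between -0.004 and 0.006 m and x of flange_b in the frame of lanes between -0.025 and 0.012 m and z of flange_b in the frame of lanes between -0.004 and 0.006 m))); the robot touches nothing.
It fails at once if a flange is lifted (more than 12 mm) or tipped (more than 0.25 rad) (height (world z) of any of flange_a, flange_b, flange_c above 0.036 m or angle between any of flange_a, flange_b, flange_c's own z axis and vertical above 0.25 rad).
It fails at once if the screwdriver or the ring is moved by more than 20 mm (distance of any of driver, collar from where it was at the start of the episode above 0.02 m).
It also fails if it takes over 51 s, if anything falls off the work surface, if the arm or the gripper's body presses on something with over 40 N, if the wrist force passes 120 N, or if a joint passes its speed limit or range.

### The arm

A 7-joint arm with a two-finger parallel gripper is mounted at the origin on the work surface. World frame = base frame: x ahead of the robot, y to its left, z up, the work surface at z = 0. Lengths are in m, angles in rad, forces in N, time in s.
With the tool pointing down it reaches from about 0.425 to 0.925 m from the base axis. Payload 6.8 kg.
Tool frame: the origin (TCP) lies between the finger pads; the fingertips stand r.tcp_to_tips ahead of it and the grasp point (between the pads) lies 3 mm ahead of it (r.tcp_to_tips is the distance from the TCP to the fingertips, in m); z points along the fingers, y is the line along which they close (so a half turn about z gives the same grasp; the last joint's range is limited). The gripper opens to 85 mm and grips with 20 to 120 N. Pads are 22 mm wide; open, the fingers measure 114 mm over their backs; the gripper's body (76 mm by 85 mm) begins 54 mm behind the grasp point. The pads swing forward as they close: fully open they stand 13 mm farther back than shut.
Start: joints at [1.228, 0.477, 0.022, 1.555, -0.011, 1.109, -0.083], TCP at [0.157, -0.656, 0.253] pointing down, gripper open.
Joint ranges: [-2.96, 2.96], [-0.34, 2.1], [-1.41, 1.46], [0.24, 2.44], [-1.37, 4.51], [0.17, 1.92], [-2.96, 2.96]. Speed limits (rad/s): [2.39, 2.39, 3.14, 3.14, 3.14, 3.14, 3.14].

### API

Orientations are given as a rotation vector (axis times angle).
In Python, from bench import r gives the robot as it stands. The module is installed in compiled form; this text tells all that it offers.
- The arm moves only by the tool step_arm, never from a script. Its argument "moves" is a list of rows, each an object of numbers: "rx", "ry", "rz": the turn, a rotation vector about the tool's x, y, z in degrees; "dx", "dy", "dz": the shift along the tool's x, y, z in mm; "gripper": the opening, from -1 (shut) to 1 (fully open). In form: [{"rx": .., "ry": .., "rz": .., "dx": .., "dy": .., "dz": .., "gripper": ..}, ...]. A call has 1 to 20 rows; each row shifts and turns the commanded pose from where the row before left it, along the tool's axes as they then stand; what a row does not reach is not made up. A row lasts 1/8 s, in which the tool goes at most 62.5 mm and 10.7 degrees, less where a joint would pass 70% of its speed; a pose out of reach is approached as far as the arm can. A call is refused whole if a number of a shift passes 62.5 or a number of a turn 10.7, either way. A call with a gripper value outside its range is refused whole. The fingers move at their own pace and stop on an object; "grip_force" is the grip in N (left out, the last holds). Time passes only in rows, so rows that do not move let the fingers close. It gives the time, the measured TCP pose, the force, the opening and the grip force at its end, in the units of the state.
- r.get_obs(): the state, without advancing time (a new reading comes with each control period).
- r.grab_frame(name): name is "side" or "top"; returns the picture (480x640x3 uint8, blue, green, red); there is no depth.
- r.camera_info(name): a dict with "mtx" (3x3 intrinsics, pixels), "D" ([k1, k2, p1, p2, k3] as OpenCV has them; the pictures are not rectified), "rvec" (rotation vector, rad) and "tvec" (3), from world to camera coordinates, as OpenCV has them. Camera axes: x right, y down, z forward; pixel columns grow to the right and rows downward; lengths in m; the calibration is good to about 2 mm. A picture is of the moment at which its call begins. camera_info takes no time and is no camera call.
- r.hand_in(): hands the job in; it is judged then, once.
The state is a dict: "clock": time; "joints": joint angles; "qvel": joint speeds; "tau": joint torques, N m; "tcp_pos": TCP position; "orientation": TCP orientation; "contact_force": force on the tool from outside, world axes, zero at the start; "moment": the same for the moment, N m; "grip_width": finger opening in m; "gripper_force": force on a finger pad.
Only numpy, scipy, OpenCV 4.12 (cv2) and the standard library are available. Lean on these libraries where they do the work, as an engineer would, in place of code of your own. Each camera call takes 0.05 s, during which the arm holds its last target. There are 200 camera calls.

## Working session

There is one attempt and no reset: what is moved stays moved. The work goes in short steps, Python scripts to look and compute and a tool call to move; the robot and the scene stay as the last step left them, time stands still between calls to the robot, and variables do not carry over. Pictures are saved under pics/ and viewed, at most 10 in all, crops included, and the job is handed in when it is done.

Besides the shell and the picture viewer there is one more tool, called after ">>>" as name([rows], argument=value, ...), one row to a line, values as JSON. step_arm: Moves the arm, as the interface text tells. Its arguments: {"type":"object","properties":{"moves":{"type":"array","items":{"type":"object","properties":{"rx":{"type":"number"},"ry":{"type":"number"},"rz":{"type":"number"},"dx":{"type":"number"},"dy":{"type":"number"},"dz":{"type":"number"},"gripper":{"type":"number"}}}},"grip_force":{"type":"number"}},"required":["moves"]}

```bash
mkdir -p pics
cat > h.py <<'E'
import numpy as np,cv2
from bench import r
def ray(cam,uv,z):
    c=r.camera_info(cam);K=np.array(c["mtx"],float);D=np.array(c["D"],float)
    R,_=cv2.Rodrigues(np.array(c["rvec"],float));t=np.array(c["tvec"],float).ravel()
    p=cv2.undistortPoints(np.array([[uv]],float),K,D)[0,0]
    d=R.T@np.array([p[0],p[1],1]);o=-R.T@t
    return o+d*(z-o[2])/d[2]
def proj(cam,P):
    c=r.camera_info(cam)
    return cv2.projectPoints(np.array(P,float).reshape(-1,1,3),np.array(c["rvec"],float),np.array(c["tvec"],float),np.array(c["mtx"],float),np.array(c["D"],float))[0][:,0]
E
python3 - <<'E'
from h import *
for n in("top","side"):
    cv2.imwrite(f"pics/{n}0.png",r.grab_frame(n))
    c=r.camera_info(n);R,_=cv2.Rodrigues(np.array(c["rvec"],float));print(n,-R.T@np.array(c["tvec"]).ravel(),R[2])
o=r.get_obs();print(o["tcp_pos"],o["orientation"],o["clock"],r.tcp_to_tips,o["grip_width"])
print(cv2.Rodrigues(np.array(o["orientation"],float))[0])
E
```

```text
top [4.28553399e-01 8.49645706e-04 9.63169731e-01] [ 0.09951506 -0.00365864 -0.99502933]
side [-0.14645986  0.91435517  0.8670797 ] [ 0.50091087 -0.65339803 -0.5675908 ]
[ 0.15689    -0.65600267  0.25238211] [-3.11828997e+00 -3.67774341e-01  4.96511640e-04] 0.1 0.022 0.08539962388615761
[[ 9.72561468e-01  2.32645502e-01 -5.11995090e-04]
 [ 2.32646036e-01 -9.72560090e-01  1.64102424e-03]
 [-1.16169083e-04 -1.71511057e-03 -9.99998522e-01]]
```

View pics/top0.png

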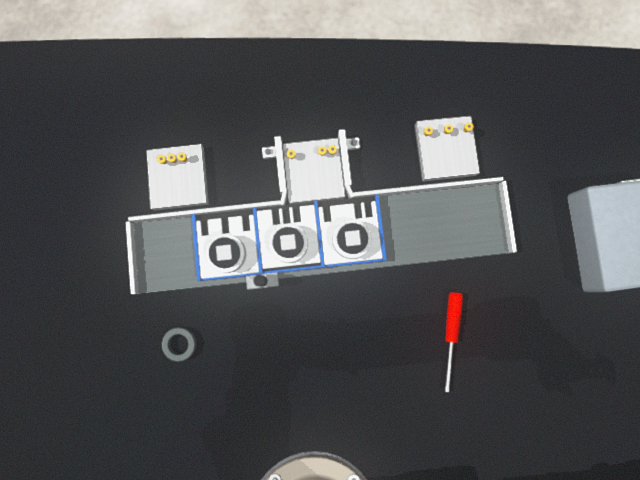

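View pics/side0.png

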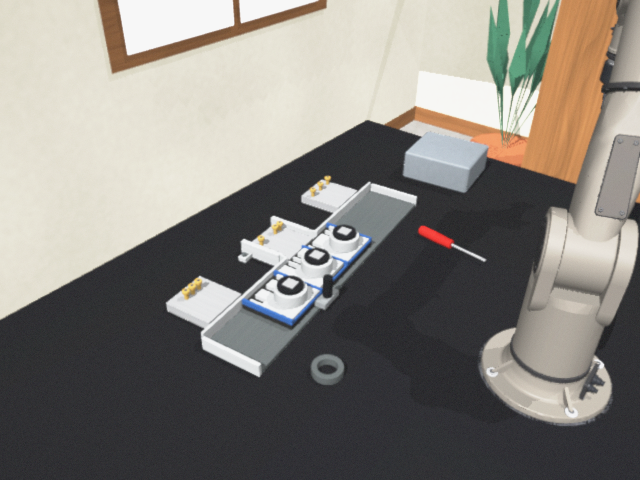

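Top view: ring (178,344), driver (450,340), post (261,281), hubs (228,253), (288,242), (352,238). The gate plate's studs are at (291,154), (322,151), (332,150), which is plate_c. I'll enlarge the middle.

Run:
```python
from h import *
a=cv2.imread("pics/top0.png")[130:300,185:395]
cv2.imwrite("pics/c1.png",cv2.resize(a[:150],None,fx=3.8,fy=3.8,interpolation=cv2.INTER_CUBIC))
```

```text
(no output)
```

View pics/c1.png

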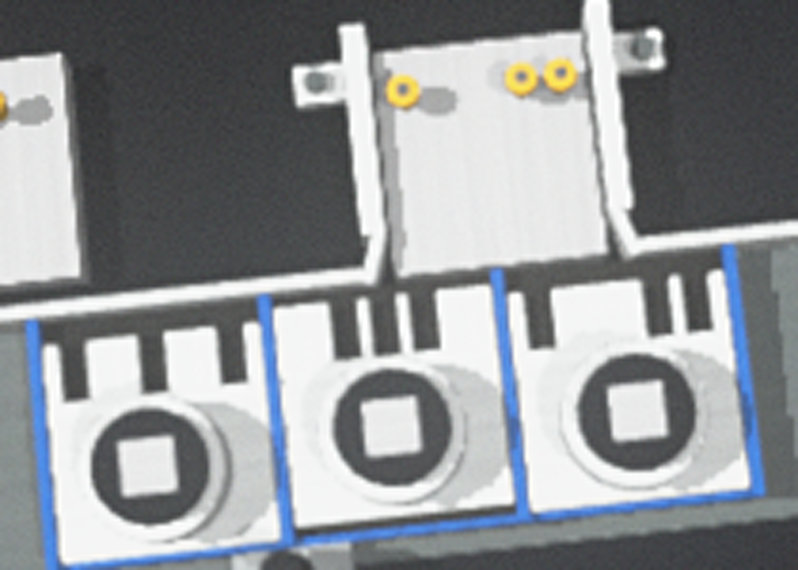

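The crop shows flange_c (slots wide-narrow) in the right (-y) lane, hub at crop (637,411). The gate studs are at crop (403,91), (521,78), (561,75).

Run:
```python
from h import *
f=lambda u,v:(185+u/3.8-.37,130+v/3.8-.37)
S=[ray("top",f(*p),.046)[:2] for p in((403,91),(521,78),(561,75))]
H=[ray("top",f(*p),.074)[:2] for p in((150,466),(391,426),(637,411))]
ys=np.array([.04,-.02,-.04]);xs=.03
# fit yaw
A=np.polyfit(ys,np.array(S),1);yaw=np.arctan2(-A[0][0],A[0][1])
ex=np.array([np.cos(yaw),np.sin(yaw)]);ey=np.array([-ex[1],ex[0]])
st=A[1]-.03*ex
print("scale",np.hypot(*A[0]),"yaw",yaw,"station",st)
L=[ray("top",f(*p),.036)[:2] for p in((55,568),(763,491))];d=L[0]-L[1];print("lip yaw",np.arctan2(-d[0],d[1]),np.hypot(*d))
for h in H: print("hub",h,"in station",(h-st)@ex,(h-st)@ey)
p=ray("top",(261,281),.076)[:2];print("post",p,(p-st)@ex,(p-st)@ey)
print(S, proj("side",[*p,.076]))
```

```text
scale 1.0006476044733592 yaw 0.11536801846079914 station [0.66479469 0.00758049]
lip yaw 0.11752125794410506 0.3544709571960714
hub [0.4970892  0.16770394] in station -0.148158490004468 0.17836397978279336
hub [0.51736726 0.05254903] in station -0.14127097995522472 0.06164031501260251
hub [ 0.5256579  -0.06526064] in station -0.14659678783161667 -0.05634057486032441
post [0.44561342 0.09924593] -0.20717244294554732 0.1162865378021545
[array([0.68991134, 0.0507511 ]), array([ 0.6972048 , -0.00867568]), array([ 0.69897339, -0.02885375])] [[329.69482178 276.05673054]]
```

>>> step_arm([
  {"rz":6.8},
  {"dx":32,"dy":-29},
  {"dx":32,"dy":-29},
  {"dx":32,"dy":-29},
  {"dx":32,"dy":-29},
  {"dx":32,"dy":-29},
  {"dx":32,"dy":-29},
  {"dx":32,"dy":-29},
  {"dx":32,"dy":-29},
  {"dx":32,"dy":-29},
  {"dx":32,"dy":-29},
  {"dx":32,"dy":-29},
  {"dy":-40,"dx":2},
  {"dy":-40,"dx":2},
  {"dy":-40,"dx":2},
  {"dy":-40,"dx":2},
  {"dy":-40,"dx":2},
  {"dy":-40,"dx":2},
  {"dy":-40,"dx":2},
  {},
])

```text
invalid input at $.moves[0]: expected keys rx, ry, rz, dx, dy, dz, gripper
```

```bash
cat >> h.py <<'E'
YAW=.1165;ST=np.array([.6648,.0076]);ex=np.array([np.cos(YAW),np.sin(YAW)]);ey=np.array([-ex[1],ex[0]])
def st(p): p=np.asarray(p)[:2]-ST;return np.round([p@ex*1000,p@ey*1000],1)
def stat():
    o=r.get_obs();R=cv2.Rodrigues(np.array(o["orientation"],float))[0]
    print(o["clock"],"st",st(o["tcp_pos"]),np.round(o["tcp_pos"],4),"yaw",np.arctan2(R[1,0],R[0,0]).round(4),"tilt",R[:2,2].round(4),"F",np.round(o["contact_force"],1),"w",round(o["grip_width"],4))
E
python3 -c "from h import *;stat()"
```

```text
0.1 st [-581.6 -600.1] [ 0.1569 -0.656   0.2524] yaw 0.2348 tilt [-0.0005  0.0016] F [ 1.3  0.4 -0.1] w 0.0854
```

>>> step_arm([
  {"rx":0,"ry":0,"rz":6.8,"dx":0,"dy":0,"dz":0,"gripper":1},
  {"rx":0,"ry":0,"rz":0,"dx":39,"dy":-35,"dz":0,"gripper":1},
  {"rx":0,"ry":0,"rz":0,"dx":39,"dy":-35,"dz":0,"gripper":1},
  {"rx":0,"ry":0,"rz":0,"dx":39,"dy":-35,"dz":0,"gripper":1},
  {"rx":0,"ry":0,"rz":0,"dx":39,"dy":-35,"dz":0,"gripper":1},
  {"rx":0,"ry":0,"rz":0,"dx":39,"dy":-35,"dz":0,"gripper":1},
  {"rx":0,"ry":0,"rz":0,"dx":39,"dy":-35,"dz":0,"gripper":1},
  {"rx":0,"ry":0,"rz":0,"dx":39,"dy":-35,"dz":0,"gripper":1},
  {"rx":0,"ry":0,"rz":0,"dx":39,"dy":-35,"dz":0,"gripper":1},
  {"rx":0,"ry":0,"rz":0,"dx":39,"dy":-35,"dz":0,"gripper":1},
  {"rx":0,"ry":0,"rz":0,"dx":3,"dy":-46,"dz":0,"gripper":1},
  {"rx":0,"ry":0,"rz":0,"dx":3,"dy":-46,"dz":0,"gripper":1},
  {"rx":0,"ry":0,"rz":0,"dx":3,"dy":-46,"dz":0,"gripper":1},
  {"rx":0,"ry":0,"rz":0,"dx":3,"dy":-46,"dz":0,"gripper":1},
  {"rx":0,"ry":0,"rz":0,"dx":3,"dy":-46,"dz":0,"gripper":1},
  {"rx":0,"ry":0,"rz":0,"dx":3,"dy":-46,"dz":0,"gripper":1},
  {"rx":0,"ry":0,"rz":0,"dx":0,"dy":0,"dz":0,"gripper":1},
])

```text
clock: 2.22
tcp_pos: [0.4547, -0.0231, 0.2533]
orientation: [-3.135, -0.193, -0.0]
contact_force: [0.2, -0.9, 0.0]
grip_width: 0.0853
gripper_force: 0.0
```

```bash
python3 -c "from h import *;stat()"
```

```text
2.225 st [-212.2   -6.1] [ 0.4547 -0.0231  0.2533] yaw 0.1227 tilt [-0.      0.0008] F [ 0.2 -0.9  0. ] w 0.0853
```

>>> step_arm([
  {"rx":0,"ry":0,"rz":0.3,"dx":2,"dy":-41,"dz":0,"gripper":1},
  {"rx":0,"ry":0,"rz":0,"dx":2,"dy":-41,"dz":0,"gripper":1},
  {"rx":0,"ry":0,"rz":0,"dx":1,"dy":-41,"dz":20,"gripper":1},
  {"rx":0,"ry":0,"rz":0,"dx":0,"dy":0,"dz":40,"gripper":1},
  {"rx":0,"ry":0,"rz":0,"dx":0,"dy":0,"dz":40,"gripper":1},
  {"rx":0,"ry":0,"rz":0,"dx":0,"dy":0,"dz":35,"gripper":1},
  {"rx":0,"ry":0,"rz":0,"dx":0,"dy":0,"dz":30,"gripper":1},
  {"rx":0,"ry":0,"rz":0,"dx":0,"dy":0,"dz":20,"gripper":1},
  {"rx":0,"ry":0,"rz":0,"dx":0,"dy":0,"dz":10,"gripper":1},
  {"rx":0,"ry":0,"rz":0,"dx":0,"dy":0,"dz":0,"gripper":1},
])

```text
clock: 3.48
tcp_pos: [0.4461, 0.0955, 0.0579]
orientation: [3.136, 0.173, -0.002]
contact_force: [-0.4, -0.8, 1.3]
grip_width: 0.0853
gripper_force: 0.0
```

Run:
```python
from h import *
stat()
s=r.grab_frame("side")[200:350,230:430];cv2.imwrite("pics/s1.png",cv2.resize(s,None,fx=4,fy=4))
```

```text
3.475 st [-207.   112.7] [0.4461 0.0955 0.0579] yaw 0.1103 tilt [-0.001  -0.0005] F [-0.4 -0.8  1.3] w 0.0853
```

View pics/s1.png

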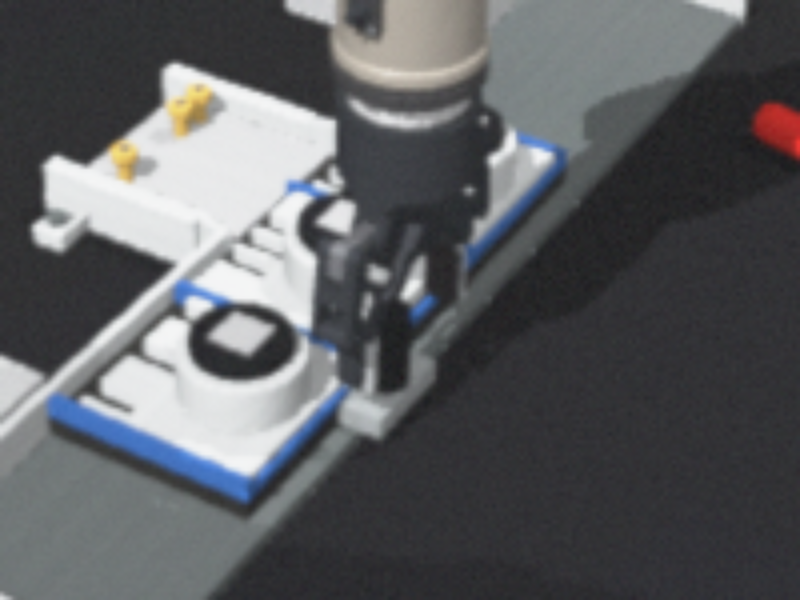

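The side crop shows the post (400,350) between the fingers, clear of the hubs. Closing now.

>>> step_arm([
  {"rx":0,"ry":0,"rz":0,"dx":0,"dy":0,"dz":0,"gripper":-1},
  {"rx":0,"ry":0,"rz":0,"dx":0,"dy":0,"dz":0,"gripper":-1},
  {"rx":0,"ry":0,"rz":0,"dx":0,"dy":0,"dz":0,"gripper":-1},
  {"rx":0,"ry":0,"rz":0,"dx":0,"dy":0,"dz":0,"gripper":-1},
  {"rx":0,"ry":0,"rz":0,"dx":0,"dy":0,"dz":0,"gripper":-1},
  {"rx":0,"ry":0,"rz":0,"dx":0,"dy":0,"dz":0,"gripper":-1},
], grip_force=40)

```text
clock: 4.28
tcp_pos: [0.4468, 0.0966, 0.0589]
orientation: [-3.136, -0.175, -0.002]
contact_force: [-1.5, 0.6, 5.6]
grip_width: 0.0212
gripper_force: 38.8
```

```bash
python3 -c "from h import *;stat()"
```

```text
4.275 st [-206.2  113.7] [0.4468 0.0966 0.0589] yaw 0.1113 tilt [0.0014 0.0005] F [-1.5  0.6  5.6] w 0.0212
```

>>> step_arm([
  {"rx":0,"ry":0,"rz":0,"dx":0,"dy":-5,"dz":0,"gripper":-1},
  {"rx":0,"ry":0,"rz":0,"dx":0,"dy":-8,"dz":0,"gripper":-1},
  {"rx":0,"ry":0,"rz":0,"dx":0,"dy":-8,"dz":0,"gripper":-1},
  {"rx":0,"ry":0,"rz":0,"dx":0,"dy":-8,"dz":0,"gripper":-1},
  {"rx":0,"ry":0,"rz":0,"dx":0,"dy":-8,"dz":0,"gripper":-1},
  {"rx":0,"ry":0,"rz":0,"dx":0,"dy":-8,"dz":0,"gripper":-1},
  {"rx":0,"ry":0,"rz":0,"dx":0,"dy":-8,"dz":0,"gripper":-1},
  {"rx":0,"ry":0,"rz":0,"dx":0,"dy":-5,"dz":0,"gripper":-1},
  {"rx":0,"ry":0,"rz":0,"dx":0,"dy":0,"dz":0,"gripper":-1},
  {"rx":0,"ry":0,"rz":0,"dx":0,"dy":0,"dz":0,"gripper":-1},
])

```text
clock: 5.52
tcp_pos: [0.4399, 0.1542, 0.0589]
orientation: [-3.137, -0.175, -0.001]
contact_force: [-2.6, 1.9, 7.4]
grip_width: 0.0211
gripper_force: 39.3
```

Run:
```python
from h import *
stat()
s=r.grab_frame("top")[130:280,185:395];cv2.imwrite("pics/c2.png",cv2.resize(s,None,fx=3.8,fy=3.8,interpolation=cv2.INTER_CUBIC))
```

```text
5.525 st [-206.3  171.7] [0.4399 0.1542 0.0589] yaw 0.1115 tilt [0.0007 0.0003] F [-2.6  1.9  7.4] w 0.0211
```

View pics/c2.png

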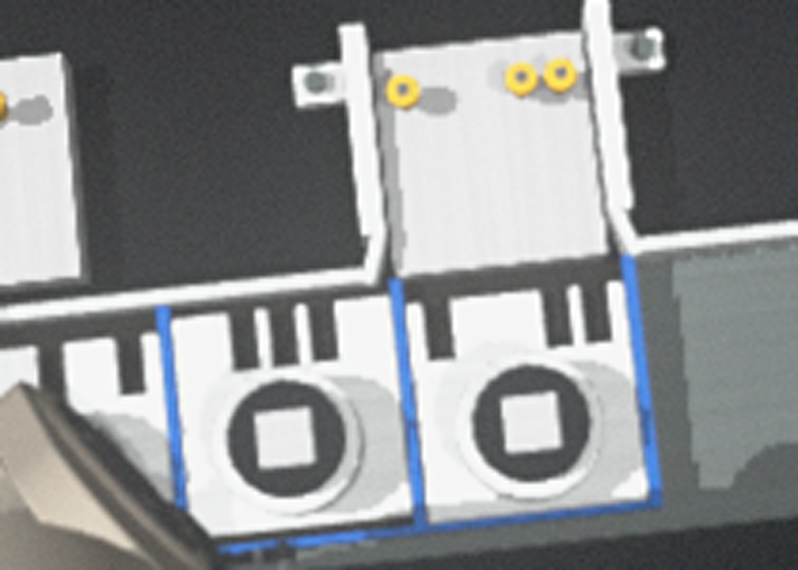

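Hub c is now at crop (531,423); its lane dividers at the fence end are at (397,283) and (627,258).

Run:
```python
from h import *
f=lambda u,v:(185+u/3.8-.37,130+v/3.8-.37)
print(st(ray("top",f(531,423),.074)), st(ray("top",f(397,283),.036)),st(ray("top",f(627,258),.036)),st(ray("top",f(418,522),.036)),st(ray("top",f(655,500),.036)))
for a,z in(((372,237),.036),((620,208),.036)):print(st(ray("top",f(*a),z)))
```

```text
[-147.   -5.] [-65.5  53.2] [-65.2 -63.4] [-186.3   55.1] [-188.1  -63.3]
[-40.8  63.4]
[-39.3 -62.8]
```

>>> step_arm([
  {"rx":0,"ry":0,"rz":0,"dx":0,"dy":-2.5,"dz":0,"gripper":-1},
  {"rx":0,"ry":0,"rz":0,"dx":0,"dy":-2.3,"dz":0,"gripper":-1},
  {"rx":0,"ry":0,"rz":0,"dx":0,"dy":0,"dz":0,"gripper":-1},
  {"rx":0,"ry":0,"rz":0,"dx":0,"dy":0,"dz":0,"gripper":-1},
  {"rx":0,"ry":0,"rz":0,"dx":0,"dy":0,"dz":0,"gripper":-1},
  {"rx":0,"ry":0,"rz":0,"dx":0,"dy":0,"dz":0,"gripper":0.2},
  {"rx":0,"ry":0,"rz":0,"dx":0,"dy":0,"dz":0,"gripper":0.2},
  {"rx":0,"ry":0,"rz":0,"dx":0,"dy":0,"dz":0,"gripper":0.2},
  {"rx":0,"ry":0,"rz":0,"dx":0,"dy":0,"dz":-20,"gripper":0.2},
  {"rx":0,"ry":0,"rz":0,"dx":0,"dy":0,"dz":-40,"gripper":0.2},
  {"rx":0,"ry":0,"rz":0,"dx":0,"dy":0,"dz":-30,"gripper":0.2},
  {"rx":0,"ry":0,"rz":0,"dx":-4,"dy":45,"dz":0,"gripper":-1},
  {"rx":0,"ry":0,"rz":-0.3,"dx":-4,"dy":45,"dz":0,"gripper":-1},
  {"rx":0,"ry":0,"rz":0,"dx":-4,"dy":45,"dz":0,"gripper":-1},
  {"rx":0,"ry":0,"rz":0,"dx":-4,"dy":42,"dz":0,"gripper":-1},
  {"rx":0,"ry":0,"rz":0,"dx":0,"dy":0,"dz":0,"gripper":-1},
])

```text
clock: 7.58
tcp_pos: [0.443, -0.0226, 0.1481]
orientation: [3.136, 0.173, -0.001]
contact_force: [-0.8, 0.1, 0.8]
grip_width: 0.0001
gripper_force: 0.0
```

Run:
```python
from h import *
stat()
s=r.grab_frame("top")[130:280,185:395];cv2.imwrite("pics/c3.png",cv2.resize(s,None,fx=3.8,fy=3.8,interpolation=cv2.INTER_CUBIC))
```

```text
7.575 st [-223.8   -4.2] [ 0.443  -0.0226  0.1481] yaw 0.11 tilt [-0.0007 -0.0013] F [-0.8  0.1  0.8] w 0.0001
```

View pics/c3.png

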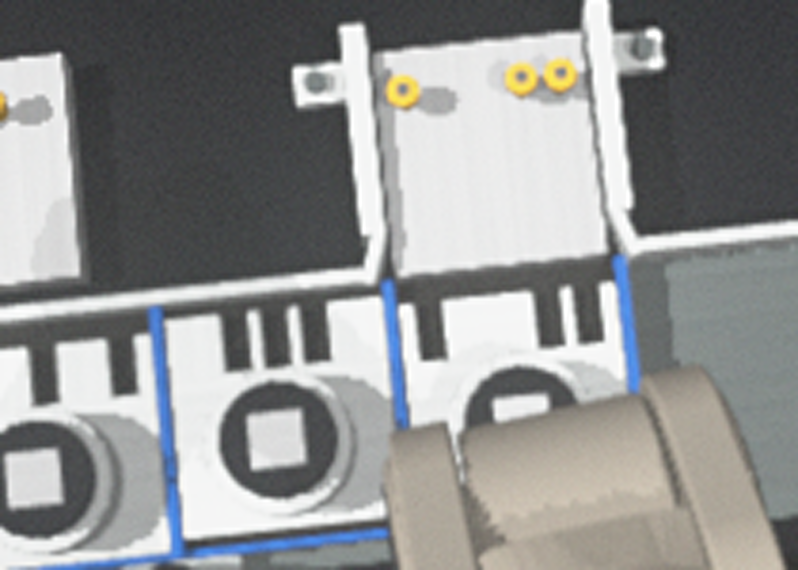

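Shuttle moved the last ~4.5 mm (hub b 286→276 px, i.e. hub c at about y = 0). Descending behind the hub and starting the push.

>>> step_arm([
  {"rx":0,"ry":0,"rz":-0.4,"dx":0,"dy":-4,"dz":30,"gripper":-1},
  {"rx":0,"ry":0,"rz":0,"dx":0,"dy":0,"dz":30,"gripper":-1},
  {"rx":0,"ry":0,"rz":0,"dx":0,"dy":0,"dz":24,"gripper":-1},
  {"rx":0,"ry":0,"rz":0,"dx":0,"dy":0,"dz":0,"gripper":-1},
  {"rx":0,"ry":0,"rz":0,"dx":10,"dy":0,"dz":0,"gripper":-1},
  {"rx":0,"ry":0,"rz":0,"dx":8,"dy":0,"dz":0,"gripper":-1},
  {"rx":0,"ry":0,"rz":0,"dx":6,"dy":0,"dz":0,"gripper":-1},
  {"rx":0,"ry":0,"rz":0,"dx":6,"dy":0,"dz":0,"gripper":-1},
  {"rx":0,"ry":0,"rz":0,"dx":0,"dy":0,"dz":0,"gripper":-1},
])

```text
clock: 8.75
tcp_pos: [0.4733, -0.0115, 0.0644]
orientation: [-3.136, -0.193, -0.001]
contact_force: [-0.5, 0.5, -0.7]
grip_width: -0.0001
gripper_force: 0.0
```

```bash
python3 -c "from h import *;stat()"
```

```text
8.75 st [-192.4    3.3] [ 0.4733 -0.0115  0.0644] yaw 0.123 tilt [0.0006 0.0001] F [-0.5  0.5 -0.7] w -0.0001
```

>>> step_arm([
  {"rx":0,"ry":0,"rz":0.3,"dx":-3,"dy":3,"dz":0,"gripper":-1},
  {"rx":0,"ry":0,"rz":0,"dx":6,"dy":0,"dz":0,"gripper":-1},
  {"rx":0,"ry":0,"rz":0,"dx":6,"dy":0,"dz":0,"gripper":-1},
  {"rx":0,"ry":0,"rz":0,"dx":6,"dy":0,"dz":0,"gripper":-1},
  {"rx":0,"ry":0,"rz":0,"dx":6,"dy":0,"dz":0,"gripper":-1},
  {"rx":0,"ry":0,"rz":0,"dx":6,"dy":0,"dz":0,"gripper":-1},
  {"rx":0,"ry":0,"rz":0,"dx":6,"dy":0,"dz":0,"gripper":-1},
  {"rx":0,"ry":0,"rz":0,"dx":0,"dy":0,"dz":0,"gripper":-1},
])

```text
clock: 9.75
tcp_pos: [0.5069, -0.0104, 0.0645]
orientation: [-3.136, -0.185, -0.002]
contact_force: [-0.2, 0.5, -0.1]
grip_width: 0.0
gripper_force: 0.0
```

```bash
python3 -c "from h import *;stat()"
```

```text
9.75 st [-158.9    0.4] [ 0.5069 -0.0104  0.0645] yaw 0.1179 tilt [0.0014 0.0003] F [-0.2  0.5 -0.1] w 0.0
```

>>> step_arm([
  {"rx":0,"ry":0,"rz":0,"dx":6,"dy":0,"dz":0,"gripper":-1},
  {"rx":0,"ry":0,"rz":0,"dx":6,"dy":0,"dz":0,"gripper":-1},
  {"rx":0,"ry":0,"rz":0,"dx":6,"dy":0,"dz":0,"gripper":-1},
  {"rx":0,"ry":0,"rz":0,"dx":6,"dy":0,"dz":0,"gripper":-1},
  {"rx":0,"ry":0,"rz":0,"dx":6,"dy":0,"dz":0,"gripper":-1},
])

```text
clock: 10.38
tcp_pos: [0.5361, -0.0071, 0.0643]
orientation: [-3.136, -0.185, -0.0]
contact_force: [-1.4, 0.2, -0.6]
grip_width: 0.0001
gripper_force: 0.6
```

Run:
```python
from h import *
stat()
a=r.grab_frame("top")[120:270,240:390];b=r.grab_frame("side")[190:340,220:370]
cv2.imwrite("pics/p4.png",cv2.resize(np.hstack([a,b]),None,fx=2.65,fy=2.65,interpolation=cv2.INTER_CUBIC))
```

```text
10.375 st [-129.5    0.4] [ 0.5361 -0.0071  0.0643] yaw 0.1178 tilt [0. 0.] F [-1.4  0.2 -0.6] w 0.0001
```

View pics/p4.png

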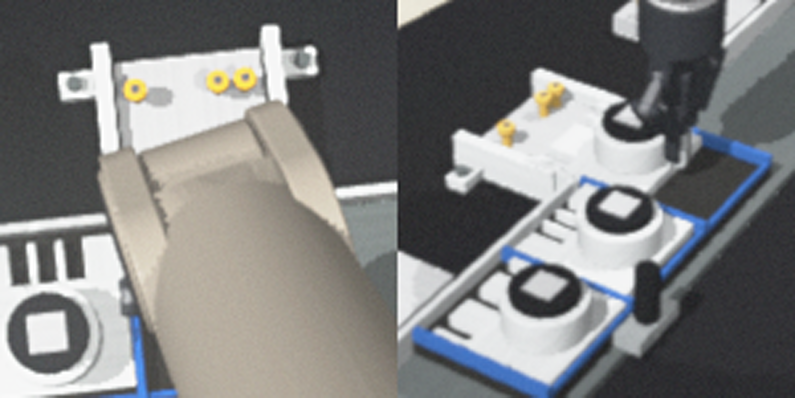

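The side view shows flange_c entering the gate straight with the finger behind its hub. Continuing.

>>> step_arm([
  {"rx":0,"ry":0,"rz":0,"dx":6,"dy":0,"dz":0,"gripper":-1},
  {"rx":0,"ry":0,"rz":0,"dx":6,"dy":0,"dz":0,"gripper":-1},
  {"rx":0,"ry":0,"rz":0,"dx":6,"dy":0,"dz":0,"gripper":-1},
  {"rx":0,"ry":0,"rz":0,"dx":6,"dy":0,"dz":0,"gripper":-1},
  {"rx":0,"ry":0,"rz":0,"dx":6,"dy":0,"dz":0,"gripper":-1},
  {"rx":0,"ry":0,"rz":0,"dx":6,"dy":0,"dz":0,"gripper":-1},
  {"rx":0,"ry":0,"rz":0,"dx":6,"dy":0,"dz":0,"gripper":-1},
  {"rx":0,"ry":0,"rz":0,"dx":6,"dy":0,"dz":0,"gripper":-1},
])

```text
clock: 11.48
tcp_pos: [0.5837, -0.0015, 0.0643]
orientation: [3.136, 0.185, -0.0]
contact_force: [-0.9, -0.5, -0.8]
grip_width: 0.0005
gripper_force: 0.5
```

>>> step_arm([
  {"rx":0,"ry":0,"rz":0,"dx":4,"dy":0,"dz":0,"gripper":-1},
  {"rx":0,"ry":0,"rz":0,"dx":3,"dy":0,"dz":0,"gripper":-1},
  {"rx":0,"ry":0,"rz":0,"dx":2,"dy":0,"dz":0,"gripper":-1},
])

```text
clock: 11.85
tcp_pos: [0.5924, -0.0004, 0.0643]
orientation: [3.136, 0.185, -0.0]
contact_force: [-0.2, 0.4, -0.8]
grip_width: -0.0
gripper_force: 0.6
```

```bash
python3 -c "from h import *;stat()"
```

```text
11.85 st [-72.9   0.4] [ 5.924e-01 -4.000e-04  6.430e-02] yaw 0.1178 tilt [-0. -0.] F [-0.2  0.4 -0.8] w -0.0
```

>>> step_arm([
  {"rx":0,"ry":0,"rz":0,"dx":3,"dy":0,"dz":0,"gripper":-1},
  {"rx":0,"ry":0,"rz":0,"dx":3,"dy":0,"dz":0,"gripper":-1},
  {"rx":0,"ry":0,"rz":0,"dx":2,"dy":0,"dz":0,"gripper":-1},
])

```text
clock: 12.22
tcp_pos: [0.6005, 0.0005, 0.0643]
orientation: [3.136, 0.185, 0.0]
contact_force: [-1.4, -0.5, -0.6]
grip_width: -0.0003
gripper_force: 0.7
```

>>> step_arm([
  {"rx":0,"ry":0,"rz":0,"dx":1,"dy":0,"dz":0,"gripper":-1},
  {"rx":0,"ry":0,"rz":0,"dx":1,"dy":0,"dz":0,"gripper":-1},
])

```text
clock: 12.48
tcp_pos: [0.6022, 0.0007, 0.0643]
orientation: [3.136, 0.185, -0.0]
contact_force: [-0.8, -0.6, 0.3]
grip_width: -0.0001
gripper_force: 0.7
```

>>> step_arm([
  {"rx":0,"ry":0,"rz":0,"dx":1,"dy":0,"dz":0,"gripper":-1},
])

```text
clock: 12.6
tcp_pos: [0.6032, 0.0009, 0.0643]
orientation: [3.136, 0.185, 0.0]
contact_force: [-1.2, 0.4, 0.3]
grip_width: -0.0001
gripper_force: 0.7
```

```bash
python3 -c "from h import *;stat()"
```

```text
12.6 st [-61.9   0.5] [0.6032 0.0009 0.0643] yaw 0.1178 tilt [ 0. -0.] F [-1.2  0.4  0.3] w -0.0001
```

>>> step_arm([
  {"rx":0,"ry":0,"rz":0,"dx":1,"dy":0,"dz":0,"gripper":-1},
])

```text
clock: 12.72
tcp_pos: [0.6042, 0.001, 0.0643]
orientation: [3.136, 0.185, -0.0]
contact_force: [-2.7, -0.3, 2.2]
grip_width: 0.0
gripper_force: 1.6
```

>>> step_arm([
  {"rx":0,"ry":0,"rz":0,"dx":1,"dy":0,"dz":0,"gripper":-1},
])

```text
clock: 12.85
tcp_pos: [0.6045, 0.0012, 0.0642]
orientation: [-3.136, -0.185, 0.003]
contact_force: [-4.3, 0.1, 1.5]
grip_width: -0.0001
gripper_force: 2.2
```

>>> step_arm([
  {"rx":0,"ry":0,"rz":0,"dx":1,"dy":0,"dz":0,"gripper":-1},
])

```text
clock: 12.98
tcp_pos: [0.6049, 0.0015, 0.064]
orientation: [-3.136, -0.186, 0.004]
contact_force: [-6.8, 0.2, 3.9]
grip_width: 0.0002
gripper_force: 3.4
```

>>> step_arm([
  {"rx":0,"ry":0,"rz":0,"dx":1,"dy":0,"dz":0,"gripper":-1},
  {"rx":0,"ry":0,"rz":0,"dx":1,"dy":0,"dz":0,"gripper":-1},
])

```text
clock: 13.22
tcp_pos: [0.6051, 0.0013, 0.0635]
orientation: [3.136, 0.185, -0.01]
contact_force: [-11.8, 0.8, 6.5]
grip_width: -0.0005
gripper_force: 5.7
```

>>> step_arm([
  {"rx":0,"ry":0,"rz":0,"dx":-5,"dy":0,"dz":0,"gripper":-1},
  {"rx":0,"ry":0,"rz":0,"dx":-15,"dy":0,"dz":0,"gripper":-1},
  {"rx":0,"ry":0,"rz":0,"dx":-15,"dy":0,"dz":0,"gripper":-1},
  {"rx":0,"ry":0,"rz":0,"dx":0,"dy":0,"dz":-40,"gripper":-1},
  {"rx":0,"ry":0,"rz":0,"dx":0,"dy":0,"dz":-50,"gripper":-1},
  {"rx":0,"ry":0,"rz":0,"dx":-20,"dy":40,"dz":-40,"gripper":-1},
  {"rx":0,"ry":0,"rz":0,"dx":-20,"dy":50,"dz":0,"gripper":-1},
  {"rx":0,"ry":0,"rz":0,"dx":0,"dy":50,"dz":0,"gripper":-1},
  {"rx":0,"ry":0,"rz":0,"dx":0,"dy":50,"dz":0,"gripper":-1},
  {"rx":0,"ry":0,"rz":0,"dx":0,"dy":50,"dz":0,"gripper":-1},
  {"rx":0,"ry":0,"rz":0,"dx":0,"dy":0,"dz":0,"gripper":-1},
])

```text
clock: 14.6
tcp_pos: [0.5603, -0.2513, 0.194]
orientation: [3.134, 0.173, -0.001]
contact_force: [-0.4, -0.1, 0.2]
grip_width: -0.0002
gripper_force: 0.0
```

Run:
```python
from h import *
stat()
s=r.grab_frame("top")[130:280,185:395];cv2.imwrite("pics/c5.png",cv2.resize(s,None,fx=3.8,fy=3.8,interpolation=cv2.INTER_CUBIC))
```

```text
14.6 st [-133.9 -245. ] [ 0.5603 -0.2513  0.194 ] yaw 0.1101 tilt [-0.0002 -0.0027] F [-0.4 -0.1  0.2] w -0.0002
```

View pics/c5.png

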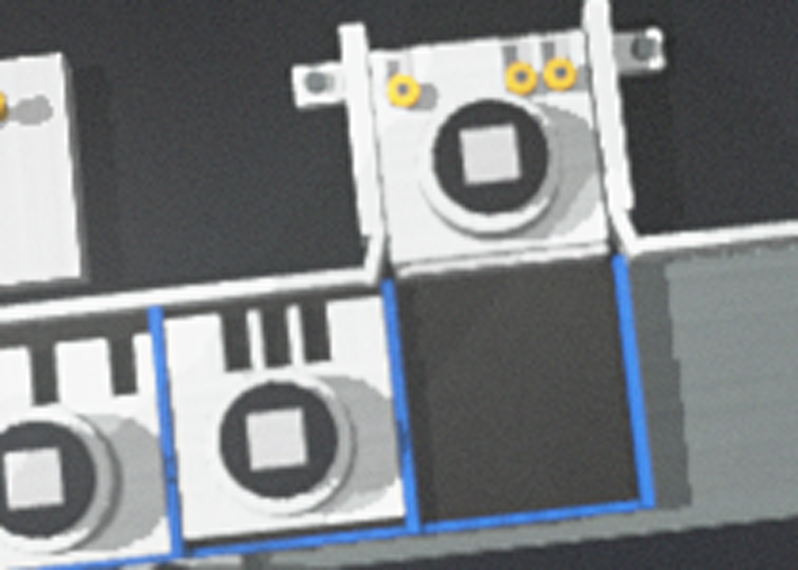

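Flange_c sits under all three stud heads with its hub at crop (490,155). The other two flanges are in their lanes.

Run:
```python
from h import *
f=lambda u,v:(185+u/3.8-.37,130+v/3.8-.37)
print(st(ray("top",f(490.5,155),.073)))
for p in((403,91),(521,78),(561,75)):print(st(ray("top",f(*p),.046)))
```

```text
[-14.3   0.2]
[30.  39.9]
[ 30.3 -19.9]
[ 29.7 -40.2]
```

Hub measured at (-14.3, 0.2) mm against (-15, 0) expected, so the flange is home.

```bash
python3 -c "from bench import r;print(r.hand_in())"
```

```text
the job is handed in; nothing more can be done
None
```

Job handed in, with no verdict returned: flange_c is home on plate_c at the gate (hub measured within 1 mm of its target), the other two flanges are in their lanes, and the arm is clear.

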